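Hang the ear defenders on the glazing cart's rail

ROBOT

A 6-joint arm with a two-finger parallel gripper is mounted at the origin on the work surface. World frame = base frame: x ahead of the robot, y to its left, z up, the work surface at z = 0. Lengths are in m, angles in rad, forces in N, time in s.
With the tool pointing down it reaches from about 0.325 to 1 m from the base axis. Payload 5.1 kg.
Tool frame: the origin (TCP) lies between the finger pads, 19 mm behind the fingertips; this is the grasp point; z points along the fingers, y is the line along which they close (so a half turn about z gives the same grasp; the last joint's range is limited). The gripper opens to 85 mm and grips with 20 to 120 N. Pads are 22 mm wide; open, the fingers measure 114 mm over their backs; the gripper's body (76 mm by 85 mm) begins 54 mm behind the grasp point. The pads swing forward as they close: fully open they stand 13 mm farther back than shut.
Start: joints at [1.093, 0.124, 1.65, -0, 1.367, -0.083], TCP at [0.25, 0.6, 0.25] pointing down, gripper open.
Joint ranges: [-2.61, 2.61], [-1.02, 2.33], [0.03, 2.71], [-1.35, 4.49], [0.32, 2.68], [-2.91, 2.91]. Speed limits (rad/s): [2.57, 2.57, 3.14, 3.14, 3.14, 3.14].

INTERFACE

Orientations are given as [roll, pitch, yaw] about the fixed x, y, z axes, in that order (R = Rz(yaw) Ry(pitch) Rx(roll)).
In Python, from plant import manip gives the robot as it stands. The module is installed in compiled form; this text tells all that it offers.
- The arm moves only by the shell command python3 -m jog 'ROWS'. ROWS is JSON, a list of rows, each an object of numbers: "claw": the closure, from -1 (fully open) to 1 (shut); "dx", "dy", "dz": the shift along the world's x, y, z scaled (see below); "twist": the turn about the world's z scaled (see below). In form: [{"claw": .., "dx": .., "dy": .., "dz": .., "twist": ..}, ...]. A call has 1 to 5 rows; each row shifts and turns the commanded pose from where the row before left it; what a row does not reach is not made up. The controller multiplies each number of a shift by 0.02 m and each number of a turn by 5 degrees. A row lasts 1/12 s, in which the tool goes at most 41.7 mm and 7.16 degrees, less where a joint would pass 70% of its speed; a pose out of reach is approached as far as the arm can. A call with a number of a shift or a turn outside -1 to 1 is refused whole. A call with a gripper value outside its range is refused whole. The fingers move at their own pace and stop on an object; the grip force is fixed at half the most. Time passes only in rows, so rows that do not move let the fingers close. It gives the time, the measured TCP pose, the force, the opening and the grip force at its end, in the units of the state.
- manip.observe(): the state, without advancing time (a new reading comes with each control period).
- manip.camera(name): name is "side" or "top"; returns a dict with "img" (420x560x3 uint8, red, green, blue), "range_z" (420x560 float32, m along the optical axis (not along the pixel's ray), 0 where there is no reading), "fov_y" (degrees; the focal length in pixels is half the picture's height over the tangent of half this angle, whatever the lens; pixels are square), "cx", "cy" (the principal point, pixels), "view" (4x4, takes a point from world to camera coordinates). Camera axes: x right, y down, z forward; pixel columns grow to the right and rows downward; lengths in m; the calibration is good to about 2 mm. A picture is of the moment at which its call begins.
- manip.finish_job(): hands the job in; it is judged then, once.
The state is a dict: "time": time; "joint_positions": joint angles; "joint_vel": joint speeds; "tau": joint torques, N m; "ee_pos": TCP position; "orientation": TCP orientation; "contact_force": force on the tool from outside, world axes, zero at the start; "torque": the same for the moment, N m; "grip_width": finger opening in m; "gripper_force": force on a finger pad.
Only numpy, scipy, OpenCV 4.12 (cv2) and the standard library are available. Lean on these libraries where they do the work, as an engineer would, in place of code of your own. Each camera call takes 0.05 s, during which the arm holds its last target. There are 200 camera calls.

TASK

The sprayer's ear defenders are lying on their side on the glazing cart. Stand them upright on their two cups on the cart top and let go, then take them again by the padded headband and hang them astride the cart's push-handle rail, in the gap between the parked bar clamp and the brush caddy, one cup down each side. Lower the headband right down to the rail before you let go, leave them hanging still, and do not shift anything else.

Things in the scene. Friction and masses are not known exactly. Their poses are not given: they have to be found in the camera images.
- ear_defenders: Grey and black ear defenders, a rigid U, 169 mm across, 193 mm tall, 64 mm front to back, about 0.24 kg, heaviest at the cups. Origin at mid height, 96 mm above the cups' undersides. x: cup to cup; y: front to back; z: from cups to headband, up when they stand or hang. They start lying on the sides of both cups (y upright). Symmetrical, so either way round or up will do.
- crown (a point): Middle of the underside of the headband, at z = 83 mm of the ear defenders; it comes to rest on the rail. The band is half round, 68 mm mean radius about z = 22 mm; its top is padded, 14 mm thick (z = 83 to 97 mm) and 28 mm wide along y.
- arm (a point): One of the two straight flat arms between band and cups, at x = +68 mm, z = 14 mm of the ear defenders (the other is at x = -68 mm). 5 mm thick along x, 26 mm wide along y, straight and free from z = -4 to 22 mm. While they lie, the arms and band hover 19 to 45 mm above the cart.
- cup (a point): Middle of one cup, at x = +60, z = -55 mm of the ear defenders; the other is at x = -60. Each cup is a block with flat bottom and sides, |x| = 34 to 86 mm, |y| under 32 mm, z = -96 to -14 mm; 68 mm free between the two. They stand by themselves if left within 10 degrees of upright.
- rail: The cart's push-handle: a level round steel tube, 25 mm in diameter, outside the right-hand (-y) edge of the cart top: its axis is 110 to 165 mm out from the edge and 75 to 105 mm above the top, with free air below. Origin on the tube's axis at its middle; x along the tube (straight for 240 mm each way, within 0.05 rad of world x), z up. Fixed.
- rail_top (a point): The point on top of the rail above its origin, 12.5 mm over the tube's axis.
- parked_clamp: Black bar clamp with red handle, clamped on the rail at the robot's end of the gap; fixed. Origin on the rail's axis, x along it; along the rail it takes up 16 mm each way; it stands up to 42 mm above the rail's axis; its bar and handle are on the outer side.
- caddy: Stainless steel box with three brushes, hooked on the rail at the far end of the gap; fixed. Origin on the rail's axis, x along it; along the rail it takes up 55 mm each way; box 20 to 96 mm outside the axis, brush heads up to 100 mm above the axis.
- lidded_jar: Matte white porcelain lidded jar, 100 mm in diameter, 138 mm tall, loose. Origin at the centre of its underside. Leave alone.
- teacup: Copper-red teacup, 86 mm across, 62 mm tall, loose. Origin at the centre of its underside. Leave alone.
- trinket_dish: Stoneware trinket dish, 96 mm across, 26 mm tall, loose, on the ware board. Origin under its centre. Leave alone.
- glaze_jar: Glass jar with white cap, 60 mm in diameter, 85 mm tall, loose, on the ware board. Origin under its centre. Leave alone.
- stirring_stick: Flat wooden stick 200 x 22 x 6 mm lying near the robot, loose; x along it. Origin under its centre. Leave alone.
- glaze_brush: Brush 180 mm long, up to 40 mm wide and 20 mm tall, lying near the robot, loose; x along it, origin under its middle. Leave alone.
- ware_board: Square plywood board, 180 x 180 x 12 mm, pinned to the far edge of the cart by a red-handled bar clamp that rises to 130 mm at the board's far side; fixed. Origin at the centre of its underside.
- banding_wheel: Banding wheel, 180 mm in diameter, 57 mm tall, at the cart's left; fixed. Origin at the centre of its underside.
- wax_bottle: Small capped plastic bottle, 52 mm in diameter, 110 mm tall, loose, near the robot. Origin at the centre of its underside. Leave alone.
- glaze_tub0: White lidded glaze tub, 116 mm in diameter, 98 mm tall, at the far right of the cart; fixed. Origin under its centre.
- glaze_tub1: White lidded glaze tub, 116 mm in diameter, 98 mm tall, at the far right of the cart; fixed. Origin under its centre.

How it is judged:
By the outcome, as a careful person would: the job done as asked, in the order asked, and still so for the second after the job is handed in, with the robot touching nothing.
It also fails if it takes over 69 s, if anything falls off the work surface, if the arm or the gripper's body presses on something with over 40 N, if the wrist force passes 120 N, or if a joint passes its speed limit or range.

## Working session

There is one attempt and no reset: what is moved stays moved. The work goes in short steps, Python scripts to look and compute and a shell command to move; the robot and the scene stay as the last step left them, time stands still between calls to the robot, and variables do not carry over. Pictures are saved under pics/ and viewed, at most 10 in all, crops included, and the job is handed in when it is done.

```bash
mkdir -p pics
cat > h.py <<'E'
import numpy as np, cv2
from plant import manip
def cam(n):
    c=manip.camera(n); h,w=c["range_z"].shape
    f=h/2/np.tan(np.radians(c["fov_y"])/2)
    v,u=np.mgrid[:h,:w]; z=c["range_z"]
    P=np.stack([(u-c["cx"])/f*z,(v-c["cy"])/f*z,z,np.ones_like(z)],-1)@np.linalg.inv(c["view"]).T
    P=P[...,:3]; P[z==0]=np.nan
    return c["img"],P
def save(img,n): cv2.imwrite("pics/"+n,img[...,::-1])
E
python3 - <<'E'
from h import *
for n in("top","side"):
    i,P=cam(n); save(i,n+"0.png"); np.save(n+"0.npy",P)
print(manip.observe())
E
```

```text
{'time': 0.1, 'joint_positions': array([ 1.09336796e+00,  1.24432355e-01,  1.65155153e+00,  4.77769151e-06,
        1.36751160e+00, -8.25912758e-02]), 'joint_vel': array([-0.00058155, -0.00041761, -0.00279434, -0.00126004,  0.00196118,
       -0.00010791]), 'tau': array([-7.08496259e-05, -4.24927390e+01, -3.66654968e+01, -5.60420744e-05,
        3.91017136e-03, -3.99418568e-06]), 'ee_pos': array([0.24980594, 0.59951196, 0.24887246]), 'orientation': array([-3.13969669e+00, -1.61640107e-04,  2.74675445e+00]), 'contact_force': array([-0.74667208, -0.7155511 , -0.17116157]), 'torque': array([-4.09788880e-02, -8.46034445e-05, -5.74329590e-02]), 'gripper_force': 0.0, 'grip_width': 0.08535085473467273}
```

View pics/top0.png

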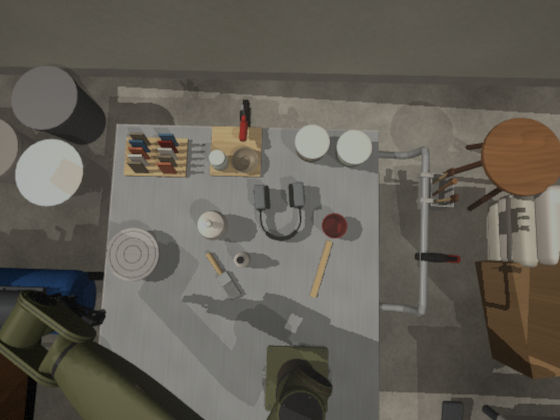

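View pics/side0.png

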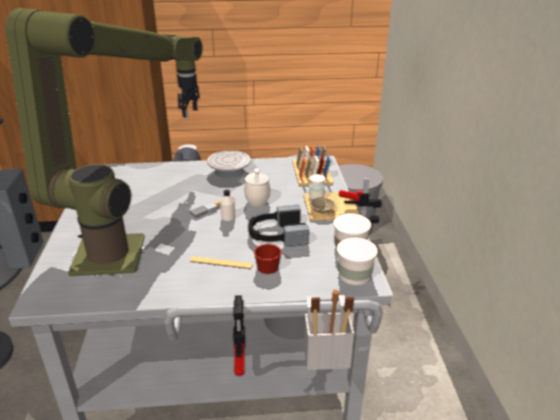

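The top view shows the ear defenders with cups at about (261,197) and (297,195) and the band crown at (280,238). The teacup is at (334,226), the clamp on the rail at (425,257) and the caddy at (432,190). Next I measure them.

Run:
```python
from h import *
P=np.load("top0.npy")
np.set_printoptions(precision=4,suppress=True)
def reg(u0,u1,v0,v1,zlo,zhi):
    q=P[v0:v1,u0:u1].reshape(-1,3); return q[(q[:,2]>zlo)&(q[:,2]<zhi)]
q=reg(245,312,175,246,.012,.09); print("ED",len(q),q.min(0),q.max(0))
c=q[q[:,2]>.055]; r=cv2.minAreaRect(c[:,:2].astype(np.float32)); print("cups rect",r,cv2.boxPoints(r), np.percentile(c[:,2],[5,50,95]))
r=cv2.minAreaRect(q[:,:2].astype(np.float32)); print("all rect",r,cv2.boxPoints(r))
b=q[(q[:,2]<.05)]; print("band",np.percentile(b[:,2],[5,50,95]))
t=reg(318,352,210,242,.02,.1); print("teacup",t.min(0),t.max(0))
for n,(u0,u1,v0,v1) in dict(jar=(195,226,208,242),bottle=(230,252,248,270),tubs=(292,375,122,170)).items():
    t=reg(u0,u1,v0,v1,.02,.2); print(n,t.min(0),t.max(0))
# rail rows
for v in list(range(170,300,6)):
    s=P[v,405:470]; s=s[np.isfinite(s[:,2])&(s[:,2]>.0)]
    if len(s): k=s[:,2].argmax(); print(v,len(s),s[:,0].mean(),"y",s[:,1].min(),s[:,1].max(),"zmax",s[k])
t=P[300,300:400]; print("edge",t[np.isfinite(t[:,2])&(abs(t[:,2])<.01)][:,1].min())
```

```text
ED 1002 [ 0.4536 -0.0136  0.0122] [0.6804 0.1938 0.0703]
cups rect ((0.6006791591644287, 0.07459984719753265), (0.0861731618642807, 0.17159563302993774), 4.4555511474609375) [[ 0.5511  0.1568]
 [ 0.5644 -0.0143]
 [ 0.6503 -0.0076]
 [ 0.637   0.1635]] [0.0568 0.0619 0.0671]
all rect ((0.5843830704689026, 0.06818084418773651), (0.25936374068260193, 0.17802703380584717), 18.506425857543945) [[ 0.4332  0.1114]
 [ 0.4897 -0.0574]
 [ 0.7356  0.0249]
 [ 0.6791  0.1938]]
band [0.0155 0.0448 0.0491]
teacup [ 0.4653 -0.1553  0.0203] [ 0.5461 -0.0709  0.068 ]
jar [0.447  0.2492 0.0541] [0.5446 0.3363 0.1414]
bottle [0.3612 0.1669 0.0218] [0.4104 0.2165 0.1156]
tubs [ 0.7097 -0.2266  0.0204] [0.8403 0.0265 0.1061]
170 16 0.690303538579939 y -0.4672945352367215 -0.39498258023950494 zmax [ 0.6825 -0.4598  0.1681]
176 37 0.676482281811761 y -0.4984987468476991 -0.3840033101345054 zmax [ 0.6678 -0.4652  0.1476]
182 30 0.6568594232414046 y -0.4989059921602971 -0.39233083851517137 zmax [ 0.641  -0.4587  0.1891]
188 24 0.6395293003177182 y -0.49838299681622045 -0.39050728581132155 zmax [ 0.6365 -0.4635
[... 1124 characters left out ...]
035 y -0.5403664177453995 -0.3806767725986693 zmax [ 0.4048 -0.4302  0.136 ]
266 8 0.3838600577989631 y -0.40319436083588767 -0.3818528286803592 zmax [ 0.3843 -0.3974  0.107 ]
272 8 0.36502081474173104 y -0.40335889165980054 -0.3809564924028168 zmax [ 0.3655 -0.3972  0.1067]
278 8 0.3462858559764091 y -0.40372338868550994 -0.3808684516496321 zmax [ 0.3467 -0.3943  0.1054]
284 9 0.32738296281128804 y -0.40244760301580274 -0.38081892595707234 zmax [ 0.3282 -0.3969  0.1061]
290 9 0.30875468847831966 y -0.40268525911665054 -0.38060080567701293 zmax [ 0.3094 -0.3906  0.1053]
296 9 0.290330078058222 y -0.4017060501144535 -0.37950391248183457 zmax [ 0.2911 -0.3862  0.1082]
edge -0.27162508631830395
```

Run:
```python
from h import *
np.set_printoptions(precision=4,suppress=True)
for n,(u0,u1,v0,v1) in dict(top=(245,312,175,246),side=(240,315,200,250)).items():
    P=np.load(n+"0.npy")
    q=P[v0:v1,u0:u1].reshape(-1,3); q=q[(q[:,2]>.03)&(q[:,2]<.09)&(q[:,1]>-.04)&(q[:,1]<.19)&(q[:,0]>.43)&(q[:,0]<.66)]
    for x in np.arange(.44,.66,.01):
        s=q[abs(q[:,0]-x)<.005]
        if len(s): 
            a=s[s[:,1]>.07]; b=s[s[:,1]<=.07]
            print(n,round(x,3),[ (len(t),np.round(t[:,1].min(),4),np.round(np.median(t[:,1]),4),np.round(t[:,1].max(),4),np.round(np.median(t[:,2]),3)) if len(t) else None for t in(b,a)])
```

```text
top 0.45 [(7, np.float64(0.0471), np.float64(0.0572), np.float64(0.0673), np.float64(0.045)), (5, np.float64(0.0706), np.float64(0.0774), np.float64(0.0841), np.float64(0.045))]
top 0.46 [(31, np.float64(0.0305), np.float64(0.0507), np.float64(0.0676), np.float64(0.046)), (29, np.float64(0.0707), np.float64(0.0845), np.float64(0.1046), np.float64(0.046))]
top 0.47 [(22, np.float64(0.0172), np.float64(0.0323), np.float64(0.0508), np.float64(0.045)), (25, np.float64(0.0811), np.float64(0.1015), np.float64(0.1183), np.float64(0.046))]
top 0.48 [(19, np.float64(0.0075), np.float64(0.0207), np.float64(0.0342), np.float64(0.047)), (10, np.float64(0.105), np.float64(0.1135), np.float64(0.1221), np.float64(0.046))]
top 0.49 [(9, np.float64(0.0075), np.float64(0.0142), np.float64(0.0211), np.float64(0.046)), (5, np.float64(0.1189), np.float64(0.1225), np.float64(0.126), np.float64(0.045))]
top 0.5 [(6, np.float64(0.0012), np.float64(0.0045), np.float64(0.0078), np.float64(0.045)), (5, np.float64(0.1261), np.float64(0.1295), np.float64(0.133), np.float64(0.045))]
top 0.51 [(5, np.float64(0.001
[... 5614 characters left out ...]
(0.1146), np.float64(0.1573), np.float64(0.058))]
side 0.62 [(51, np.float64(-0.0161), np.float64(-0.0031), np.float64(0.0376), np.float64(0.058)), (43, np.float64(0.1052), np.float64(0.1159), np.float64(0.1556), np.float64(0.058))]
side 0.63 [(49, np.float64(-0.0136), np.float64(-0.0032), np.float64(0.0385), np.float64(0.059)), (44, np.float64(0.1042), np.float64(0.1169), np.float64(0.1628), np.float64(0.058))]
side 0.64 [(46, np.float64(-0.0114), np.float64(-0.004), np.float64(0.0389), np.float64(0.06)), (11, np.float64(0.1106), np.float64(0.1271), np.float64(0.1528), np.float64(0.057))]
side 0.65 [(22, np.float64(-0.0094), np.float64(-0.0031), np.float64(0.0213), np.float64(0.053)), None]
```

```bash
for i in 1 2 3 4; do python3 -m jog '[{"claw":-1,"dx":0.6,"dy":-0.97,"dz":0,"twist":0.225},{"claw":-1,"dx":0.6,"dy":-0.97,"dz":0,"twist":0.225},{"claw":-1,"dx":0.6,"dy":-0.97,"dz":0,"twist":0.225},{"claw":-1,"dx":0.6,"dy":-0.97,"dz":0,"twist":0.225},{"claw":-1,"dx":0.6,"dy":-0.97,"dz":0,"twist":0.225}]' | tail -1; done; python3 -m jog '[{"claw":-1,"dx":0.6,"dy":-0.97,"dz":0,"twist":0.225},{"claw":-1,"dx":0.6,"dy":-0.97,"dz":0,"twist":0.225},{"claw":-1,"dx":0.6,"dy":-0.97,"dz":0,"twist":0.225},{"claw":-1,"dx":0.6,"dy":-0.97,"dz":0,"twist":0.225},{"claw":-1,"dx":0,"dy":0,"dz":0,"twist":0}]'
```

```text
gripper_force: 0.0
gripper_force: 0.0
gripper_force: 0.0
gripper_force: 0.0
time: 2.18
ee_pos: [0.5392, 0.1316, 0.2494]
orientation: [-3.14, -0.0, -3.068]
contact_force: [0.0, 0.4, -0.1]
grip_width: 0.0854
gripper_force: 0.0
```

```bash
python3 -m jog '[{"claw":-1,"dx":-0.15,"dy":0.2,"dz":-0.5,"twist":0},{"claw":-0.4,"dx":0,"dy":0,"dz":-1,"twist":0},{"claw":-0.4,"dx":0,"dy":0,"dz":-1,"twist":0},{"claw":-0.4,"dx":0,"dy":0,"dz":-1,"twist":0},{"claw":-0.4,"dx":0,"dy":0,"dz":-1,"twist":0}]'; python3 -m jog '[{"claw":-0.4,"dx":0,"dy":0,"dz":-1,"twist":0},{"claw":-0.4,"dx":0,"dy":0,"dz":-1,"twist":0},{"claw":-0.4,"dx":0,"dy":0,"dz":-1,"twist":0},{"claw":-0.4,"dx":0,"dy":0,"dz":-1,"twist":0},{"claw":-0.4,"dx":0,"dy":0,"dz":-0.5,"twist":0}]';python3 -m jog '[{"claw":-0.4,"dx":0,"dy":0,"dz":0,"twist":0},{"claw":-0.4,"dx":0,"dy":0,"dz":0,"twist":0}]'
```

```text
time: 2.6
ee_pos: [0.5336, 0.1397, 0.1581]
orientation: [3.141, -0.001, -3.064]
contact_force: [-0.3, 0.5, 0.2]
grip_width: 0.0596
gripper_force: 0.0
time: 3.02
ee_pos: [0.5319, 0.1393, 0.0663]
orientation: [-3.142, -0.006, -3.064]
contact_force: [-0.5, -0.2, 0.6]
grip_width: 0.0592
gripper_force: 0.0
time: 3.18
ee_pos: [0.5342, 0.139, 0.0694]
orientation: [3.142, -0.002, -3.064]
contact_force: [0.2, -0.2, 0.0]
grip_width: 0.0596
gripper_force: 0.0
```

```bash
python3 -m jog '[{"claw":-0.4,"dx":0.1,"dy":-0.18,"dz":-0.46,"twist":0.05},{"claw":-0.4,"dx":0,"dy":0,"dz":-0.46,"twist":0},{"claw":1,"dx":0,"dy":0,"dz":0,"twist":0},{"claw":1,"dx":0,"dy":0,"dz":0,"twist":0},{"claw":1,"dx":0,"dy":0,"dz":0,"twist":0}]'; python3 -m jog '[{"claw":1,"dx":0,"dy":0,"dz":0,"twist":0},{"claw":1,"dx":0,"dy":0,"dz":0,"twist":0},{"claw":1,"dx":0,"dy":0,"dz":0,"twist":0}]'
```

```text
time: 3.6
ee_pos: [0.5372, 0.1347, 0.0518]
orientation: [3.142, 0.0, -3.061]
contact_force: [-0.9, -0.1, 0.2]
grip_width: 0.0237
gripper_force: 0.0
time: 3.85
ee_pos: [0.5376, 0.1349, 0.0522]
orientation: [3.141, 0.001, -3.061]
contact_force: [1.0, -0.1, 2.0]
grip_width: 0.0028
gripper_force: 61.5
```

```bash
python3 -m jog '[{"claw":1,"dx":0,"dy":0,"dz":0.4,"twist":0},{"claw":1,"dx":0,"dy":0,"dz":0.5,"twist":0},{"claw":1,"dx":0,"dy":0,"dz":0.5,"twist":0},{"claw":1,"dx":0,"dy":0,"dz":0.5,"twist":0},{"claw":1,"dx":0,"dy":0,"dz":0.5,"twist":0}]';python3 -m jog '[{"claw":1,"dx":0,"dy":0,"dz":0.5,"twist":0},{"claw":1,"dx":0,"dy":0,"dz":0.5,"twist":0},{"claw":1,"dx":0,"dy":0,"dz":0.5,"twist":0},{"claw":1,"dx":0,"dy":0,"dz":0.5,"twist":0},{"claw":1,"dx":0,"dy":0,"dz":0,"twist":0}]'
python3 - <<'E'
from h import *
i,P=cam("side"); save(cv2.resize(i[130:290,180:390],None,fx=3,fy=3),"side1.png"); np.save("side1.npy",P)
i,P=cam("top"); np.save("top1.npy",P)
E
```

```text
time: 4.27
ee_pos: [0.5372, 0.1348, 0.101]
orientation: [3.141, 0.001, -3.061]
contact_force: [-0.1, -0.0, -2.6]
grip_width: 0.0029
gripper_force: 61.1
time: 4.68
ee_pos: [0.5386, 0.135, 0.1427]
orientation: [3.141, 0.005, -3.061]
contact_force: [0.2, 0.9, -1.7]
grip_width: 0.0033
gripper_force: 61.1
```

View pics/side1.png

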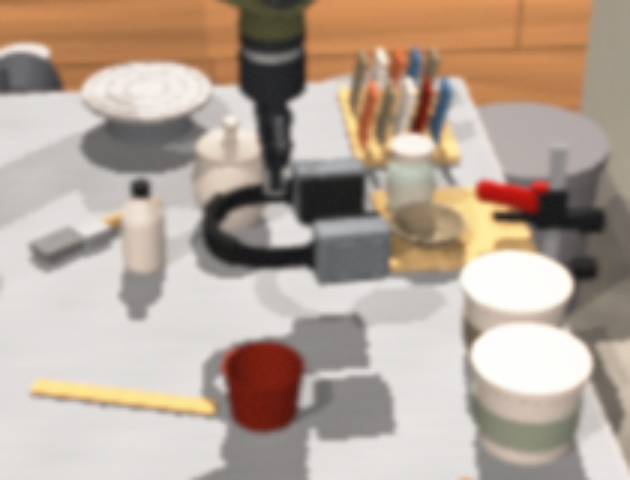

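The side view shows the defenders held level by one arm, with the cups at (330,190) and (352,248) and no swing yet. The pads' friction is holding them, so I'll ease the grip gradually and measure the tilt.

```bash
cat >> h.py <<'E'
def tilt(P,zmin=.0):
    q=P.reshape(-1,3); q=q[np.isfinite(q[:,0])]
    m=(q[:,0]>.42)&(q[:,0]<.70)&(q[:,1]>-.06)&(q[:,1]<.11)&(q[:,2]>.03)&(q[:,2]<.22)
    q=q[m]; d=q[:,0]
    for x in np.arange(.42,.70,.02):
        s=q[abs(d-x)<.01]
        if len(s)>3: print(round(x,2),len(s),np.round(np.percentile(s[:,2],[5,50,95]),3),np.round(np.percentile(s[:,1],[2,98]),3))
E
python3 -c "
from h import *
tilt(np.load('top1.npy')); print(); tilt(np.load('side1.npy'))"
python3 -m jog '[{"claw":0.95,"dx":0,"dy":0,"dz":0,"twist":0}]';python3 -m jog '[{"claw":0.92,"dx":0,"dy":0,"dz":0,"twist":0}]'
```

```text
0.46 59 [0.114 0.133 0.136] [0.023 0.064]
0.48 44 [0.128 0.133 0.138] [0.008 0.108]
0.5 13 [0.127 0.131 0.134] [-0.001  0.013]
0.52 15 [0.127 0.131 0.156] [-0.004  0.054]
0.54 18 [0.129 0.132 0.217] [-0.004  0.075]
0.56 44 [0.1   0.131 0.149] [-0.008  0.079]
0.58 110 [0.121 0.148 0.153] [-0.015  0.035]
0.6 115 [0.142 0.148 0.152] [-0.015  0.036]
0.62 109 [0.118 0.148 0.153] [-0.014  0.039]
0.64 90 [0.143 0.147 0.153] [-0.01   0.055]

0.46 96 [0.112 0.134 0.139] [0.017 0.104]
0.48 97 [0.108 0.128 0.137] [0.002 0.108]
0.5 56 [0.107 0.122 0.135] [-0.007  0.01 ]
0.52 62 [0.11  0.127 0.211] [-0.009  0.108]
0.54 114 [0.109 0.177 0.217] [-0.009  0.106]
0.56 91 [0.107 0.128 0.211] [-0.01   0.109]
0.58 219 [0.097 0.132 0.152] [-0.018  0.108]
0.6 213 [0.098 0.134 0.153] [-0.019  0.11 ]
0.62 198 [0.099 0.134 0.153] [-0.019  0.109]
0.64 149 [0.094 0.133 0.152] [-0.015  0.109]
0.66 8 [0.096 0.109 0.138] [-0.008  0.004]
time: 4.87
ee_pos: [0.5366, 0.1347, 0.139]
orientation: [-3.142, -0.001, -3.061]
contact_force: [-0.3, 1.2, -2.8]
grip_width: 0.0032
gripper_force: 61.1
time: 4.95
ee_pos: [0.5364, 0.1347, 0.1386]
orientation: [-3.141, -0.002, -3.061]
contact_force: [0.8, 0.4, -2.3]
grip_width: 0.0035
gripper_force: 43.1
```

```bash
for c in 1; do python3 -m jog '[{"claw":0.915,"dx":0,"dy":0,"dz":0,"twist":0}]'|grep grip; python3 -m jog '[{"claw":0.91,"dx":0,"dy":0,"dz":0,"twist":0}]'|grep grip; python3 -m jog '[{"claw":0.905,"dx":0,"dy":0,"dz":0,"twist":0}]'|grep grip; done; python3 -c "
from h import *
P=cam('side')[1]; tilt(P); print(manip.observe()['torque'])"
```

```text
grip_width: 0.004
gripper_force: 37.3
grip_width: 0.0039
gripper_force: 31.6
grip_width: 0.004
gripper_force: 26.0
0.46 110 [0.108 0.13  0.135] [0.016 0.099]
0.48 94 [0.105 0.122 0.134] [0.003 0.109]
0.5 55 [0.104 0.119 0.13 ] [-0.005  0.007]
0.52 69 [0.105 0.124 0.211] [-0.01   0.109]
0.54 123 [0.107 0.181 0.217] [-0.009  0.108]
0.56 115 [0.096 0.121 0.164] [-0.013  0.108]
0.58 211 [0.094 0.129 0.149] [-0.021  0.108]
0.6 213 [0.094 0.13  0.149] [-0.02   0.109]
0.62 192 [0.095 0.132 0.149] [-0.019  0.109]
0.64 142 [0.09  0.129 0.148] [-0.016  0.109]
[0.1373901  0.07610327 0.03594876]
```

```bash
python3 -m jog '[{"claw":0.9,"dx":0,"dy":0,"dz":0,"twist":0}]'|grep grip; python3 -c "
from h import *
P=cam('side')[1]; tilt(P); print(manip.observe()['torque'])";python3 -m jog '[{"claw":0.896,"dx":0,"dy":0,"dz":0,"twist":0}]'|grep grip;  python3 -c "
from h import *
P=cam('side')[1]; tilt(P); print(manip.observe()['torque'])"
```

```text
grip_width: 0.0045
gripper_force: 20.8
0.46 109 [0.107 0.13  0.136] [0.016 0.099]
0.48 93 [0.105 0.122 0.134] [0.004 0.108]
0.5 55 [0.104 0.119 0.13 ] [-0.006  0.014]
0.52 66 [0.106 0.124 0.212] [-0.011  0.108]
0.54 123 [0.107 0.18  0.217] [-0.008  0.105]
0.56 113 [0.095 0.123 0.182] [-0.012  0.109]
0.58 212 [0.093 0.129 0.149] [-0.02   0.109]
0.6 209 [0.094 0.13  0.148] [-0.02   0.109]
0.62 196 [0.094 0.129 0.147] [-0.017  0.109]
0.64 141 [0.09  0.129 0.148] [-0.017  0.108]
[ 0.15359031  0.15333755 -0.0549897 ]
grip_width: 0.0048
gripper_force: 17.3
0.46 111 [0.106 0.129 0.135] [0.017 0.101]
0.48 97 [0.105 0.121 0.134] [0.003 0.108]
0.5 55 [0.105 0.118 0.129] [-0.006  0.011]
0.52 63 [0.106 0.123 0.21 ] [-0.01  0.11]
0.54 118 [0.106 0.18  0.217] [-0.008  0.108]
0.56 116 [0.095 0.121 0.176] [-0.011  0.108]
0.58 220 [0.092 0.127 0.148] [-0.021  0.109]
0.6 208 [0.093 0.129 0.148] [-0.02   0.109]
0.62 200 [0.093 0.129 0.147] [-0.018  0.109]
0.64 145 [0.089 0.129 0.146] [-0.017  0.109]
[0.2386415  0.11858749 0.00612651]
```

```bash
python3 -m jog '[{"claw":0.893,"dx":0,"dy":0,"dz":0,"twist":0}]'|grep grip; python3 -c "
from h import *
P=cam('side')[1]; tilt(P)"|sed -n '1p;9,10p';python3 -m jog '[{"claw":0.89,"dx":0,"dy":0,"dz":0,"twist":0}]'|grep grip;  python3 -c "
from h import *
P=cam('side')[1]; tilt(P)"|sed -n '1p;9,10p';python3 -m jog '[{"claw":0.888,"dx":0,"dy":0,"dz":0,"twist":0}]'|grep grip;  python3 -c "
from h import *
P=cam('side')[1]; tilt(P)"|sed -n '1p;9,10p'
```

```text
grip_width: 0.0047
gripper_force: 15.7
0.46 110 [0.105 0.129 0.135] [0.015 0.097]
0.62 202 [0.091 0.129 0.145] [-0.02   0.109]
0.64 146 [0.087 0.13  0.145] [-0.018  0.109]
grip_width: 0.0046
gripper_force: 15.6
0.46 114 [0.106 0.128 0.134] [0.017 0.101]
0.62 211 [0.089 0.125 0.144] [-0.019  0.11 ]
0.64 138 [0.087 0.127 0.143] [-0.017  0.107]
grip_width: 0.0048
gripper_force: 14.3
0.46 114 [0.106 0.129 0.133] [0.016 0.105]
0.62 209 [0.086 0.126 0.143] [-0.018  0.109]
0.64 142 [0.086 0.127 0.143] [-0.015  0.108]
```

```bash
python3 -m jog '[{"claw":0.884,"dx":0,"dy":0,"dz":0,"twist":0}]'|grep grip; python3 -c "
from h import *
P=cam('side')[1]; tilt(P)"|sed -n '1p;8,10p';python3 -m jog '[{"claw":0.88,"dx":0,"dy":0,"dz":0,"twist":0}]'|grep grip;  python3 -c "
from h import *
P=cam('side')[1]; tilt(P)"|sed -n '1p;8,10p';python3 -m jog '[{"claw":0.876,"dx":0,"dy":0,"dz":0,"twist":0}]'|grep grip;  python3 -c "
from h import *
P=cam('side')[1]; tilt(P)"
```

```text
grip_width: 0.0048
gripper_force: 15.4
0.46 118 [0.103 0.127 0.135] [0.018 0.098]
0.6 213 [0.086 0.123 0.142] [-0.018  0.11 ]
0.62 203 [0.082 0.121 0.14 ] [-0.018  0.11 ]
0.64 139 [0.079 0.123 0.138] [-0.016  0.109]
grip_width: 0.0051
gripper_force: 11.9
0.46 115 [0.104 0.127 0.135] [0.017 0.099]
0.6 215 [0.085 0.122 0.142] [-0.019  0.109]
0.62 200 [0.082 0.124 0.14 ] [-0.018  0.11 ]
0.64 141 [0.081 0.12  0.138] [-0.014  0.108]
grip_width: 0.0055
gripper_force: 14.1
0.46 118 [0.102 0.125 0.134] [0.015 0.1  ]
0.48 88 [0.098 0.118 0.133] [0.005 0.108]
0.5 52 [0.095 0.108 0.118] [-0.005  0.01 ]
0.52 66 [0.094 0.114 0.21 ] [-0.009  0.11 ]
0.54 114 [0.093 0.183 0.216] [-0.008  0.107]
0.56 121 [0.083 0.111 0.169] [-0.012  0.108]
0.58 221 [0.078 0.119 0.139] [-0.019  0.109]
0.6 210 [0.081 0.119 0.139] [-0.019  0.109]
0.62 203 [0.078 0.12  0.138] [-0.018  0.11 ]
0.64 131 [0.074 0.117 0.133] [-0.015  0.108]
```

```bash
python3 -m jog '[{"claw":0.88,"dx":0,"dy":0,"dz":0.8,"twist":0},{"claw":0.88,"dx":0,"dy":0,"dz":-0.5,"twist":0},{"claw":0.88,"dx":0,"dy":0,"dz":0.8,"twist":0},{"claw":0.88,"dx":0,"dy":0,"dz":-0.5,"twist":0},{"claw":0.88,"dx":0,"dy":0,"dz":0.8,"twist":0}]'; python3 -c "
from h import *
P=cam('side')[1]; tilt(P)"
```

```text
time: 6.73
ee_pos: [0.5348, 0.1343, 0.1624]
orientation: [-3.141, -0.006, -3.061]
contact_force: [-1.5, -0.6, -3.5]
grip_width: 0.0051
gripper_force: 25.7
0.44 24 [0.129 0.142 0.16 ] [0.041 0.074]
0.46 141 [0.123 0.148 0.162] [0.01  0.103]
0.48 73 [0.116 0.136 0.161] [0.    0.109]
0.5 52 [0.111 0.125 0.136] [-0.007  0.007]
0.52 60 [0.106 0.126 0.213] [-0.008  0.104]
0.54 73 [0.104 0.126 0.216] [-0.01   0.106]
0.56 181 [0.089 0.123 0.154] [-0.019  0.109]
0.58 222 [0.085 0.131 0.154] [-0.019  0.109]
0.6 219 [0.084 0.127 0.155] [-0.018  0.109]
0.62 204 [0.081 0.126 0.148] [-0.018  0.109]
0.64 60 [0.082 0.127 0.145] [-0.016  0.108]
```

```bash
python3 -m jog '[{"claw":0.88,"dx":0,"dy":0,"dz":-0.8,"twist":0},{"claw":0.88,"dx":0,"dy":0,"dz":0.8,"twist":0},{"claw":0.88,"dx":0,"dy":0,"dz":-0.8,"twist":0},{"claw":0.88,"dx":0,"dy":0,"dz":0.8,"twist":0},{"claw":0.88,"dx":0,"dy":0,"dz":0,"twist":0}]'; python3 -c "
from h import *
P=cam('side')[1]; tilt(P)"
```

```text
time: 7.2
ee_pos: [0.5376, 0.1348, 0.1676]
orientation: [3.142, 0.002, -3.061]
contact_force: [1.3, 0.6, -1.2]
grip_width: 0.0057
gripper_force: 17.8
0.44 10 [0.147 0.155 0.158] [0.045 0.079]
0.46 130 [0.138 0.165 0.178] [0.012 0.093]
0.48 98 [0.132 0.156 0.177] [0.003 0.108]
0.5 57 [0.12  0.135 0.15 ] [-0.006  0.008]
0.52 56 [0.111 0.13  0.21 ] [-0.009  0.101]
0.54 73 [0.102 0.128 0.216] [-0.007  0.106]
0.56 164 [0.084 0.117 0.143] [-0.015  0.109]
0.58 210 [0.083 0.129 0.152] [-0.017  0.11 ]
0.6 192 [0.072 0.12  0.145] [-0.016  0.11 ]
0.62 162 [0.067 0.118 0.135] [-0.015  0.109]
0.64 53 [0.091 0.114 0.124] [-0.009  0.106]
```

```bash
python3 -m jog '[{"claw":0.88,"dx":0,"dy":0,"dz":-0.8,"twist":0},{"claw":0.88,"dx":0,"dy":0,"dz":0.8,"twist":0},{"claw":0.88,"dx":0,"dy":0,"dz":-0.8,"twist":0},{"claw":0.88,"dx":0,"dy":0,"dz":0.8,"twist":0},{"claw":0.88,"dx":0,"dy":0,"dz":0,"twist":0}]'|grep grip; python3 -m jog '[{"claw":0.88,"dx":0,"dy":0,"dz":-0.8,"twist":0},{"claw":0.88,"dx":0,"dy":0,"dz":0.8,"twist":0},{"claw":0.88,"dx":0,"dy":0,"dz":-0.8,"twist":0},{"claw":0.88,"dx":0,"dy":0,"dz":0.8,"twist":0},{"claw":0.88,"dx":0,"dy":0,"dz":0,"twist":0}]'; python3 -c "
from h import *
P=cam('side')[1]; tilt(P)"
```

```text
grip_width: 0.0051
gripper_force: 19.4
time: 8.08
ee_pos: [0.5383, 0.1351, 0.1688]
orientation: [3.141, 0.004, -3.061]
contact_force: [-0.3, 1.1, -1.7]
grip_width: 0.0052
gripper_force: 18.5
0.44 33 [0.158 0.169 0.18 ] [0.028 0.083]
0.46 160 [0.139 0.174 0.192] [0.009 0.085]
0.48 110 [0.119 0.15  0.193] [0.001 0.107]
0.5 61 [0.097 0.12  0.138] [-0.003  0.013]
0.52 99 [0.061 0.089 0.201] [-0.004  0.103]
0.54 166 [0.048 0.098 0.21 ] [-0.013  0.108]
0.56 207 [0.04  0.1   0.136] [-0.014  0.109]
0.58 165 [0.04  0.086 0.125] [-0.011  0.109]
0.6 111 [0.051 0.075 0.11 ] [-0.006  0.11 ]
```

```bash
python3 -m jog '[{"claw":0.88,"dx":0,"dy":0,"dz":-0.8,"twist":0},{"claw":0.88,"dx":0,"dy":0,"dz":0.8,"twist":0},{"claw":0.88,"dx":0,"dy":0,"dz":-0.8,"twist":0},{"claw":0.88,"dx":0,"dy":0,"dz":0.8,"twist":0},{"claw":0.88,"dx":0,"dy":0,"dz":0,"twist":0}]'|grep grip; python3 -c "
from h import *
i,P=cam('side'); tilt(P); save(cv2.resize(i[130:290,180:390],None,fx=3,fy=3),'side2.png')"
```

```text
grip_width: 0.0055
gripper_force: 20.0
0.44 40 [0.155 0.169 0.179] [0.025 0.082]
0.46 173 [0.135 0.172 0.192] [0.01  0.088]
0.48 102 [0.114 0.144 0.194] [0.001 0.104]
0.5 66 [0.071 0.112 0.133] [-0.003  0.016]
0.52 105 [0.058 0.086 0.205] [-0.004  0.105]
0.54 176 [0.043 0.099 0.209] [-0.011  0.109]
0.56 200 [0.039 0.098 0.135] [-0.011  0.11 ]
0.58 171 [0.042 0.084 0.127] [-0.009  0.109]
0.6 84 [0.052 0.07  0.107] [-0.005  0.11 ]
```

View pics/side2.png

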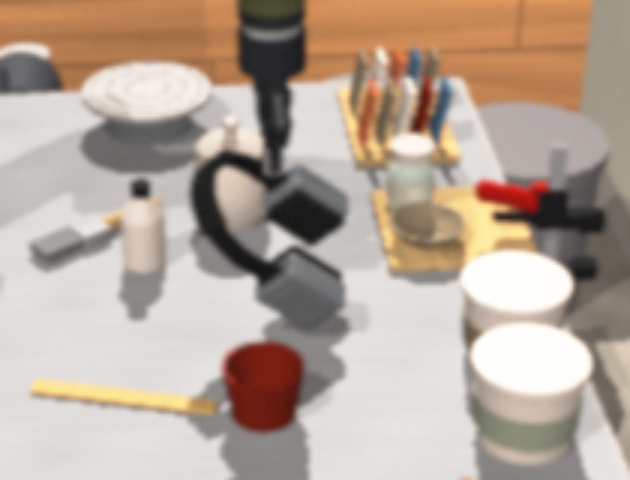

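```bash
cat >> h.py <<'E'
from scipy.optimize import least_squares
from scipy.spatial.transform import Rotation as Rn
def box(p,c,h):
    q=np.abs(p-c)-h; return np.linalg.norm(np.maximum(q,0),axis=1)+np.minimum(q.max(1),0)
def sdf(p):
    a=p*[1,1,1]; a[:,0]=abs(a[:,0])
    d=box(a,[.06,0,-.055],[.026,.032,.041])
    d=np.minimum(d,box(a,[.068,0,.004],[.0025,.013,.018]))
    r=np.hypot(a[:,0],a[:,2]-.022); top=a[:,2]>.07
    rr=np.where(top,.075-.014/2,.068); hh=np.where(top,.007,.0025)  # band ring
    q=np.stack([abs(r-rr)-hh,abs(a[:,1])-np.where(top,.014,.013)],1)
    e=np.linalg.norm(np.maximum(q,0),axis=1)+np.minimum(q.max(1),0)
    return np.minimum(d,np.where(a[:,2]>.022,e,1))
def fit(q,t0,R0):
    # q points, t0 origin guess, R0 guess Rotation
    def tr(v,q): return (R0*Rn.from_rotvec(v[3:])).inv().apply(q-t0-v[:3])
    v=np.zeros(6)
    for th in(.05,.03,.015,.01):
        m=sdf(tr(v,q))<th
        v=least_squares(lambda v:sdf(tr(v,q[m])),v,loss="soft_l1",f_scale=.003).x
    d=sdf(tr(v,q[m])); return t0+v[:3],R0*Rn.from_rotvec(v[3:]),m.sum(),np.abs(d).mean()
def pts(lo,hi,cams=("top","side")):
    q=np.concatenate([cam(n)[1].reshape(-1,3) for n in cams]); return q[((q>lo)&(q<hi)).all(1)]
E
cat > pose.py <<'E'
from h import *
np.set_printoptions(precision=4,suppress=True)
q=pts([.40,-.055,.03],[.68,.17,.24]); 
# drop gripper
e=manip.observe()["ee_pos"]; q=q[~((np.hypot(q[:,0]-e[0],q[:,1]-e[1])<.03)&(q[:,2]>e[2]-.01))]
best=None
for ph in(30,45,60,80):
    z0=np.array([-np.cos(np.radians(ph)),-.08,np.sin(np.radians(ph))]); z0/=np.linalg.norm(z0)
    x0=np.array([-.0775,.997,0]); x0-=z0*(x0@z0); x0/=np.linalg.norm(x0)
    r=fit(q,e+[-.01,-.068,-.02],Rn.from_matrix(np.stack([x0,np.cross(z0,x0),z0],1)))
    if best is None or (r[3]/r[2]<best[3]/best[2]): best=r
t,R,n,err=best; M=R.as_matrix()
print("origin",t,"n",n,len(q),"err",err); print("x",M[:,0],"z",M[:,2],"lean deg",np.degrees(np.arccos(M[2,2])))
print("lowest corner",min((t+M@[sx*.086,sy*.032,-.096])[2] for sx in(-1,1) for sy in(-1,1)),"TCP in ED",M.T@(e-t))
E
python3 pose.py
```

```text
origin [0.5261 0.0715 0.1214] n 2405 2488 err 0.00200767976278492
x [0.0922 0.9601 0.2642] z [-0.7524 -0.1066  0.65  ] lean deg 49.45620734512841
lowest corner 0.013508662034139265 TCP in ED [ 0.074  -0.0242  0.0148]
```

```bash
cat >> pose.py <<'E'
for hw in(.011,.0135):
  for side in(-1,1):
    g=np.stack(np.meshgrid(np.linspace(-hw,hw,7),side*np.linspace(.003,.016,6),np.linspace(-.019,.05,24),indexing="ij"),-1).reshape(-1,3)
    d=sdf((g+e-t)@M); k=d.argmin(); print("finger",hw,side,"min",d[k],"at",g[k], "pen by height",[(round(z,3),round(d[abs(g[:,2]-z)<.002].min(),4)) for z in(-.019,-.01,0,.008,.02,.029,.041,.05)])
E
python3 pose.py
```

```text
origin [0.5265 0.0729 0.118 ] n 2376 2449 err 0.0020652265183223914
x [0.0696 0.9488 0.308 ] z [-0.7595 -0.1498  0.633 ] lean deg 50.726711665836824
lowest corner 0.008051666798624776 TCP in ED [ 0.0747 -0.0246  0.0139]
finger 0.011 -1 min -0.0017581195704409521 at [-0.011 -0.003 -0.01 ] pen by height [(-0.019, np.float64(-0.0005)), (-0.01, np.float64(-0.0018)), (0, np.float64(0.0046)), (0.008, np.float64(0.0115)), (0.02, np.float64(0.021)), (0.029, np.float64(0.0283)), (0.041, np.float64(0.0382)), (0.05, np.float64(0.0457))]
finger 0.011 1 min 0.0004507063993084309 at [-0.011  0.003 -0.019] pen by height [(-0.019, np.float64(0.0005)), (-0.01, np.float64(0.0032)), (0, np.float64(0.0067)), (0.008, np.float64(0.0129)), (0.02, np.float64(0.0223)), (0.029, np.float64(0.0297)), (0.041, np.float64(0.0398)), (0.05, np.float64(0.0475))]
finger 0.0135 -1 min -0.0023560279112377464 at [-0.0135 -0.003  -0.01  ] pen by height [(-0.019, np.float64(-0.0005)), (-0.01, np.float64(-0.0024)), (0, np.float64(0.003)), (0.008, np.float64(0.01)), (0.02, np.float64(0.0195)), (0.029, np.float64(0.0268)), (0.041, np.float64(0.0368)), (0.05, np.float64(0.0444))]
finger 0.0135 1 min 0.000276706608367499 at [-0.0135  0.003  -0.019 ] pen by height [(-0.019, np.float64(0.0003)), (-0.01, np.float64(0.003)), (0, np.float64(0.006)), (0.008, np.float64(0.0118)), (0.02, np.float64(0.0211)), (0.029, np.float64(0.0285)), (0.041, np.float64(0.0387)), (0.05, np.float64(0.0465))]
```

```bash
python3 -m jog '[{"claw":0.885,"dx":0,"dy":0,"dz":-0.4,"twist":0},{"claw":0.89,"dx":0,"dy":0,"dz":-0.5,"twist":0},{"claw":0.89,"dx":0,"dy":0,"dz":-0.5,"twist":0},{"claw":0.89,"dx":0,"dy":0,"dz":-0.5,"twist":0},{"claw":0.89,"dx":0,"dy":0,"dz":0,"twist":0}]'; python3 pose.py
```

```text
time: 9.22
ee_pos: [0.5351, 0.1344, 0.126]
orientation: [-3.141, -0.005, -3.061]
contact_force: [0.1, -0.3, -1.6]
grip_width: 0.0047
gripper_force: 5.3
origin [0.5329 0.0656 0.0933] n 2166 2358 err 0.001914220549099334
x [-0.0787  0.9952  0.0581] z [-0.6909 -0.0964  0.7165] lean deg 44.23680308924799
lowest corner -0.0026916632717305516 TCP in ED [ 0.0704 -0.028   0.016 ]
finger 0.011 -1 min -0.0020014904843237667 at [-0.011 -0.003 -0.013] pen by height [(-0.019, np.float64(-0.0017)), (-0.01, np.float64(0.0001)), (0, np.float64(0.0063)), (0.008, np.float64(0.0126)), (0.02, np.float64(0.0209)), (0.029, np.float64(0.0271)), (0.041, np.float64(0.0353)), (0.05, np.float64(0.0416))]
finger 0.011 1 min 0.0020507901037706716 at [-0.0037  0.003  -0.019 ] pen by height [(-0.019, np.float64(0.0021)), (-0.01, np.float64(0.0032)), (0, np.float64(0.0074)), (0.008, np.float64(0.0135)), (0.02, np.float64(0.022)), (0.029, np.float64(0.0286)), (0.041, np.float64(0.0376)), (0.05, np.float64(0.0445))]
finger 0.0135 -1 min -0.002201948797389259 at [-0.0135 -0.003  -0.013 ] pen by height [(-0.019, np.float64(-0.0019)), (-0.01, np.float64(-0.0017)), (0, np.float64(0.0045)), (0.008, np.float64(0.0108)), (0.02, np.float64(0.019)), (0.029, np.float64(0.0252)), (0.041, np.float64(0.0335)), (0.05, np.float64(0.0398))]
finger 0.0135 1 min 0.002116381750256915 at [-0.0045  0.003  -0.019 ] pen by height [(-0.019, np.float64(0.0021)), (-0.01, np.float64(0.0033)), (0, np.float64(0.0061)), (0.008, np.float64(0.012)), (0.02, np.float64(0.0205)), (0.029, np.float64(0.0271)), (0.041, np.float64(0.0362)), (0.05, np.float64(0.0432))]
```

```bash
python3 -m jog '[{"claw":0.9,"dx":0,"dy":0,"dz":0,"twist":0},{"claw":0.9,"dx":0.4,"dy":0,"dz":0.12,"twist":0},{"claw":0.9,"dx":0.4,"dy":0,"dz":0.1,"twist":0},{"claw":0.9,"dx":0.4,"dy":0,"dz":0.06,"twist":0},{"claw":0.9,"dx":0,"dy":0,"dz":0,"twist":0}]'; python3 pose.py|head -3
```

```text
time: 9.73
ee_pos: [0.5635, 0.1348, 0.1367]
orientation: [3.142, 0.003, -3.061]
contact_force: [-1.0, 0.8, 0.0]
grip_width: 0.0046
gripper_force: 13.2
origin [0.5507 0.067  0.0999] n 2189 2354 err 0.0018734924006310247
x [0.0345 0.9951 0.0932] z [-0.6256 -0.0512  0.7785] lean deg 38.87716225464422
lowest corner -0.002692905552375627 TCP in ED [ 0.0712 -0.0251  0.0174]
```

```bash
python3 -m jog '[{"claw":0.888,"dx":0,"dy":0,"dz":-0.1,"twist":0},{"claw":0.888,"dx":0.4,"dy":0,"dz":0,"twist":0},{"claw":0.888,"dx":0.4,"dy":0,"dz":0,"twist":0},{"claw":0.888,"dx":0.4,"dy":0,"dz":0,"twist":0},{"claw":0.888,"dx":0,"dy":0,"dz":0,"twist":0}]'; python3 pose.py|head -3
```

```text
time: 10.25
ee_pos: [0.5868, 0.1346, 0.1336]
orientation: [-3.141, 0.002, -3.061]
contact_force: [-0.0, -0.3, 0.6]
grip_width: 0.0051
gripper_force: 5.2
origin [0.5752 0.0648 0.1019] n 1647 1825 err 0.0020089521866650507
x [-0.0725  0.9969  0.0321] z [-0.3427 -0.0552  0.9378] lean deg 20.3135637049581
lowest corner -0.0019457484962995125 TCP in ED [ 0.07   -0.0244  0.0219]
```

```bash
python3 -m jog '[{"claw":0.888,"dx":0.4,"dy":0,"dz":-0.05,"twist":0},{"claw":0.888,"dx":0.3,"dy":0,"dz":-0.1,"twist":0},{"claw":0.888,"dx":0,"dy":0,"dz":0,"twist":0}]'; python3 pose.py|head -3
```

```text
time: 10.6
ee_pos: [0.6001, 0.1348, 0.1302]
orientation: [3.142, 0.001, -3.061]
contact_force: [-0.9, 2.1, 0.1]
grip_width: 0.005
gripper_force: 5.6
origin [0.5854 0.0651 0.1008] n 1556 1739 err 0.002080568476502889
x [-0.0239  0.9996  0.0131] z [-0.2762 -0.0192  0.9609] lean deg 16.074342738583447
lowest corner -0.0013968817112458703 TCP in ED [ 0.0697 -0.0228  0.023 ]
```

```bash
python3 -m jog '[{"claw":0.888,"dx":0.4,"dy":0,"dz":-0.1,"twist":0},{"claw":0.888,"dx":0.35,"dy":0,"dz":-0.1,"twist":0},{"claw":0.888,"dx":0,"dy":0,"dz":0,"twist":0}]'; python3 pose.py|head -3
```

```text
time: 10.95
ee_pos: [0.616, 0.1352, 0.1272]
orientation: [3.141, 0.003, -3.061]
contact_force: [0.6, 3.9, 5.0]
grip_width: 0.0051
gripper_force: 6.0
origin [0.5993 0.065  0.0996] n 1488 1659 err 0.0022086429815272534
x [-0.0113  0.9998  0.0183] z [-0.1346 -0.0197  0.9907] lean deg 7.81544144290439
lowest corner -0.0013739601336074658 TCP in ED [ 0.0706 -0.0202  0.0239]
```

```bash
python3 -m jog '[{"claw":0.87,"dx":0,"dy":0,"dz":0,"twist":0},{"claw":0.8,"dx":0,"dy":0,"dz":0,"twist":0},{"claw":0.7,"dx":0,"dy":0,"dz":0,"twist":0},{"claw":0.6,"dx":0,"dy":0,"dz":0,"twist":0},{"claw":0.6,"dx":0,"dy":0,"dz":0,"twist":0}]'; python3 pose.py
```

```text
time: 11.47
ee_pos: [0.6134, 0.1343, 0.1254]
orientation: [-3.141, -0.002, -3.061]
contact_force: [-0.8, 0.9, -0.3]
grip_width: 0.017
gripper_force: 0.0
origin [0.5982 0.065  0.0999] n 1492 1698 err 0.002196973412792919
x [-0.023   0.9997  0.0123] z [-0.1548 -0.0158  0.9878] lean deg 8.953649449688283
lowest corner -0.0009558923524941032 TCP in ED [ 0.0695 -0.0207  0.022 ]
finger 0.011 -1 min -0.00200625023422997 at [-0.011 -0.003  0.008] pen by height [(-0.019, np.float64(-0.001)), (-0.01, np.float64(-0.0011)), (0, np.float64(-0.0012)), (0.008, np.float64(-0.002)), (0.02, np.float64(-0.0002)), (0.029, np.float64(0.0011)), (0.041, np.float64(0.0028)), (0.05, np.float64(0.0032))]
finger 0.011 1 min 0.0018939431217956542 at [-0.0073  0.003  -0.019 ] pen by height [(-0.019, np.float64(0.0019)), (-0.01, np.float64(0.002)), (0, np.float64(0.0021)), (0.008, np.float64(0.0029)), (0.02, np.float64(0.0055)), (0.029, np.float64(0.0087)), (0.041, np.float64(0.0144)), (0.05, np.float64(0.0148))]
finger 0.0135 -1 min -0.002446811067476696 at [-0.0135 -0.0056  0.02  ] pen by height [(-0.019, np.float64(-0.001)), (-0.01, np.float64(-0.0011)), (0, np.float64(-0.0013)), (0.008, np.float64(-0.0021)), (0.02, np.float64(-0.0024)), (0.029, np.float64(-0.0014)), (0.041, np.float64(0.0004)), (0.05, np.float64(0.0008))]
finger 0.0135 1 min 0.0018618466381520584 at [-0.0045  0.003  -0.019 ] pen by height [(-0.019, np.float64(0.0019)), (-0.01, np.float64(0.002)), (0, np.float64(0.0022)), (0.008, np.float64(0.0029)), (0.02, np.float64(0.0057)), (0.029, np.float64(0.0088)), (0.041, np.float64(0.0143)), (0.05, np.float64(0.0147))]
```

```bash
python3 -m jog '[{"claw":0.6,"dx":0.3,"dy":0,"dz":0,"twist":0},{"claw":0.6,"dx":0.4,"dy":0,"dz":0,"twist":0},{"claw":0.6,"dx":0.6,"dy":0,"dz":0,"twist":0},{"claw":0.6,"dx":0.6,"dy":0,"dz":0,"twist":0},{"claw":0.6,"dx":0,"dy":0,"dz":0,"twist":0}]'; python3 pose.py|head -3
```

```text
time: 11.98
ee_pos: [0.6543, 0.1346, 0.1266]
orientation: [-3.141, 0.002, -3.061]
contact_force: [-0.3, -0.1, 0.2]
grip_width: 0.0168
gripper_force: 0.0
origin [0.615  0.0654 0.0956] n 1488 1724 err 0.002048717353542649
x [-0.0254  0.9996  0.014 ] z [-0.0054 -0.0142  0.9999] lean deg 0.8683425606256391
lowest corner -0.0018065055930776563 TCP in ED [ 0.0687 -0.0393  0.0293]
```

The defenders now stand upright (lean under 1°) with the gripper clear. Next I measure the gap and joint 6 while rising.

```bash
python3 -m jog '[{"claw":0.6,"dx":0.1,"dy":0.1,"dz":0.8,"twist":0},{"claw":0.4,"dx":0,"dy":0,"dz":1,"twist":0},{"claw":0.2,"dx":0,"dy":0,"dz":1,"twist":0},{"claw":0,"dx":0,"dy":0,"dz":1,"twist":0},{"claw":-0.2,"dx":0,"dy":0,"dz":1,"twist":0}]';python3 -m jog '[{"claw":-0.2,"dx":0,"dy":0,"dz":1,"twist":0},{"claw":-0.2,"dx":0,"dy":0,"dz":0.8,"twist":0},{"claw":-0.2,"dx":0,"dy":0,"dz":0,"twist":0}]'
python3 - <<'E'
from h import *
np.set_printoptions(precision=4,suppress=True)
o=manip.observe(); print(o["joint_positions"])
it,T=cam("top"); isd,S=cam("side")
save(cv2.resize(isd[140:300,200:400],None,fx=3,fy=3),"side3.png")
for n,P in(("top",T),("side",S)):
    q=P.reshape(-1,3); 
    def ext(lo,hi,l):
        s=q[((q>lo)&(q<hi)).all(1)]; 
        if len(s): print(n,l,len(s),np.percentile(s,1,axis=0),np.percentile(s,50,axis=0),np.percentile(s,99,axis=0))
    ext([.34,-.56,.112],[.48,-.36,.17],"clamp>.112")
    ext([.52,-.56,.112],[.76,-.36,.22],"caddy>.112")
    ext([.52,-.52,.02],[.76,-.425,.11],"caddy box")
    ext([.34,-.56,-.05],[.48,-.42,.09],"clamp low")
    for x in(.30,.33,.36,.45,.48,.51,.54,.56): ext([x-.01,-.42,.06],[x+.01,-.37,.13],"rail%.2f"%x)
E
```

```text
time: 12.5
ee_pos: [0.6533, 0.1368, 0.2229]
orientation: [-3.142, -0.001, -3.061]
contact_force: [0.6, 0.4, 0.7]
grip_width: 0.0508
gripper_force: 0.0
time: 12.75
ee_pos: [0.6553, 0.1371, 0.2632]
orientation: [3.141, 0.007, -3.061]
contact_force: [1.0, -0.8, 0.8]
grip_width: 0.0512
gripper_force: 0.0
[ 0.1261  0.1544  1.5943  0.      1.3856 -1.5257]
top clamp>.112 183 [ 0.401  -0.4537  0.1142] [ 0.4126 -0.42    0.1283] [ 0.4232 -0.3807  0.1363]
top caddy>.112 217 [ 0.5845 -0.4718  0.1125] [ 0.6416 -0.4613  0.1603] [ 0.6897 -0.3924  0.1901]
top caddy box 427 [ 0.5775 -0.4996  0.0214] [ 0.6341 -0.4692  0.0637] [ 0.6879 -0.4255  0.1065]
top clamp low 123 [ 0.3966 -0.5412  0.0253] [ 0.4081 -0.5027  0.0589] [ 0.4261 -0.4311  0.0715]
top rail0.30 59 [ 0.2905 -0.4017  0.0885] [ 0.3002 -0.388   0.1015] [ 0.3096 -0.3792  0.1087]
top rail0.33 53 [ 0.3208 -0.4037  0.0879] [ 0.33   -0.3888  0.1009] [ 0.3397 -0.3806  0.1083]
top rail0.36 48 [ 0.352  -0.4032  0.093 ] [ 0.3602 -0.3913  0.1018] [ 0.3685 -0.382   0.1063]
top rail0.45 60 [ 0.4406 -0.4097  0.0876] [ 0.4503 -0.3931  0.1007] [ 0.46   -0.
[... 840 characters left out ...]
  0.1001] [ 0.3093 -0.3877  0.107 ]
side rail0.33 81 [ 0.3206 -0.4089  0.0837] [ 0.3291 -0.401   0.0995] [ 0.339  -0.3826  0.107 ]
side rail0.36 80 [ 0.3508 -0.4095  0.0858] [ 0.3598 -0.4027  0.0999] [ 0.3689 -0.388   0.1063]
side rail0.45 79 [ 0.4412 -0.4117  0.0831] [ 0.4498 -0.4064  0.0999] [ 0.4595 -0.3928  0.1064]
side rail0.48 78 [ 0.4714 -0.4138  0.0879] [ 0.4802 -0.4068  0.0997] [ 0.4898 -0.3868  0.1064]
side rail0.51 80 [ 0.5006 -0.4147  0.0856] [ 0.5103 -0.4081  0.0996] [ 0.5199 -0.3932  0.1076]
side rail0.54 74 [ 0.5301 -0.4149  0.0828] [ 0.5398 -0.4077  0.0994] [ 0.5497 -0.3932  0.108 ]
side rail0.56 80 [ 0.5501 -0.4157  0.0865] [ 0.5601 -0.4084  0.1004] [ 0.5693 -0.3934  0.1082]
```

View pics/side3.png

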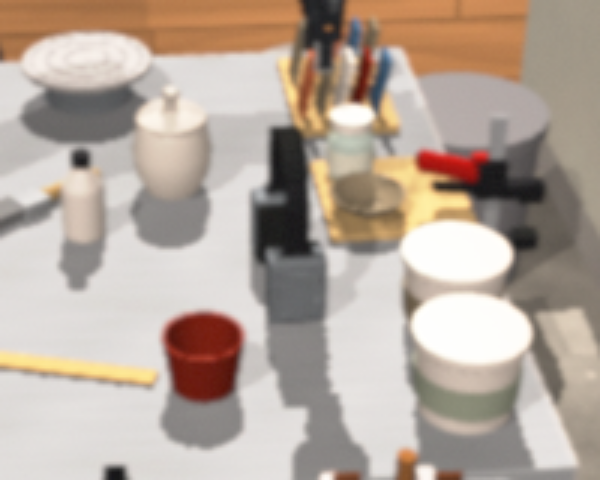

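The side view shows the defenders upright on both cups at about (295,285), band top at (288,130). I'll twist over the headband, closing front to back.

```bash
for i in 1 2 3; do python3 -m jog '[{"claw":-0.2,"dx":-0.106,"dy":-0.189,"dz":0,"twist":-0.98},{"claw":-0.2,"dx":-0.106,"dy":-0.189,"dz":0,"twist":-0.98},{"claw":-0.2,"dx":-0.106,"dy":-0.189,"dz":0,"twist":-0.98},{"claw":-0.2,"dx":-0.106,"dy":-0.189,"dz":0,"twist":-0.98},{"claw":-0.2,"dx":-0.106,"dy":-0.189,"dz":0,"twist":-0.98}]' >/dev/null; done; python3 -m jog '[{"claw":-0.2,"dx":-0.106,"dy":-0.189,"dz":0,"twist":-0.98},{"claw":-0.2,"dx":-0.106,"dy":-0.189,"dz":0,"twist":-0.98},{"claw":-0.2,"dx":-0.106,"dy":-0.189,"dz":0,"twist":-0.98},{"claw":-0.2,"dx":-0.106,"dy":-0.189,"dz":0,"twist":-0.98},{"claw":-0.2,"dx":0,"dy":0,"dz":0,"twist":0}]'
cat > pose2.py <<'E'
from h import *
import sys
np.set_printoptions(precision=4,suppress=True)
lo=np.array(eval(sys.argv[1]));hi=np.array(eval(sys.argv[2]));t0=np.array(eval(sys.argv[3]))
q=pts(lo,hi); e=manip.observe()["ee_pos"]; print("ee",e)
t,R,n,err=fit(q,t0,Rn.from_matrix([[0,-1,0],[1,0,0],[0,0,1.]])); M=R.as_matrix()
print("origin",t,"n",n,len(q),"err",err,"\nx",M[:,0],"z",M[:,2],"crown",t+M@[0,0,.083],"TCP in ED",M.T@(e-t))
E
python3 pose2.py "[.56,-.05,.02]" "[.67,.18,.2]" "[.615,.065,.096]"
```

```text
time: 14.52
ee_pos: [0.6124, 0.0644, 0.2556]
orientation: [-3.137, 0.0, 1.596]
contact_force: [0.4, 0.6, 0.1]
grip_width: 0.0512
gripper_force: 0.0
ee [0.613  0.0649 0.2563]
origin [0.6153 0.0654 0.0952] n 1438 1438 err 0.002087864383555326 
x [-0.0297  0.9995  0.0115] z [-0.0152 -0.0119  0.9998] crown [0.6141 0.0644 0.1782] TCP in ED [ 0.0015 -0.0001  0.1611]
```

```bash
python3 -m jog '[{"claw":-0.2,"dx":0.05,"dy":0,"dz":-0.9,"twist":0},{"claw":-0.2,"dx":0,"dy":0,"dz":-0.9,"twist":0},{"claw":-0.2,"dx":0,"dy":0,"dz":-0.7,"twist":0},{"claw":-0.2,"dx":0,"dy":0,"dz":-0.4,"twist":0},{"claw":-0.2,"dx":0,"dy":0,"dz":0,"twist":0}]'; python3 -m jog '[{"claw":-0.2,"dx":0,"dy":0,"dz":0,"twist":0},{"claw":-0.2,"dx":0,"dy":0,"dz":0,"twist":0}]'
```

```text
time: 15.03
ee_pos: [0.6132, 0.0651, 0.1968]
orientation: [-3.136, -0.0, 1.598]
contact_force: [-0.7, 0.2, -0.3]
grip_width: 0.0511
gripper_force: 0.0
time: 15.2
ee_pos: [0.6153, 0.065, 0.2012]
orientation: [3.14, -0.0, 1.598]
contact_force: [0.1, 0.7, 0.3]
grip_width: 0.0514
gripper_force: 0.0
```

```bash
python3 -m jog '[{"claw":0.2,"dx":-0.03,"dy":0,"dz":-0.15,"twist":0},{"claw":1,"dx":0,"dy":0,"dz":0,"twist":0},{"claw":1,"dx":0,"dy":0,"dz":0,"twist":0},{"claw":1,"dx":0,"dy":0,"dz":0,"twist":0},{"claw":1,"dx":0,"dy":0,"dz":0,"twist":0}]'; python3 -m jog '[{"claw":1,"dx":0,"dy":0,"dz":0.2,"twist":0},{"claw":1,"dx":0,"dy":0,"dz":0.4,"twist":0},{"claw":1,"dx":0,"dy":0,"dz":0.4,"twist":0},{"claw":1,"dx":0,"dy":0,"dz":0,"twist":0}]'
```

```text
time: 15.62
ee_pos: [0.6147, 0.065, 0.1982]
orientation: [3.14, 0.0, 1.598]
contact_force: [1.0, 0.7, 3.3]
grip_width: 0.0265
gripper_force: 63.0
time: 15.95
ee_pos: [0.6149, 0.065, 0.2194]
orientation: [3.139, 0.0, 1.598]
contact_force: [0.5, -0.3, -2.0]
grip_width: 0.0262
gripper_force: 62.4
```

```bash
python3 pose2.py "[.56,-.05,.01]" "[.67,.18,.21]" "[.615,.065,.116]"
```

```text
ee [0.6144 0.0649 0.2179]
origin [0.6146 0.0655 0.1162] n 1410 1413 err 0.002148673381218819 
x [-0.0213  0.9996  0.0165] z [-0.0202 -0.0169  0.9997] crown [0.6129 0.0641 0.1992] TCP in ED [ 0.0011 -0.0018  0.1016]
```

```bash
python3 -m jog '[{"claw":1,"dx":0,"dy":0,"dz":0.6,"twist":0},{"claw":1,"dx":0,"dy":0,"dz":0.95,"twist":0},{"claw":1,"dx":0,"dy":0,"dz":0.95,"twist":0},{"claw":1,"dx":0,"dy":0,"dz":0.95,"twist":0},{"claw":1,"dx":0,"dy":0,"dz":0.95,"twist":0}]'; python3 -m jog '[{"claw":1,"dx":0,"dy":0,"dz":0.95,"twist":0},{"claw":1,"dx":0,"dy":0,"dz":0.95,"twist":0},{"claw":1,"dx":0,"dy":0,"dz":0.3,"twist":0},{"claw":1,"dx":0,"dy":0,"dz":0,"twist":0},{"claw":1,"dx":-0.12,"dy":-0.4,"dz":0,"twist":0}]'; for i in 1 2 3 4; do python3 -m jog '[{"claw":1,"dx":-0.233,"dy":-0.969,"dz":0,"twist":-0.03},{"claw":1,"dx":-0.233,"dy":-0.969,"dz":0,"twist":-0.03},{"claw":1,"dx":-0.233,"dy":-0.969,"dz":0,"twist":-0.03},{"claw":1,"dx":-0.233,"dy":-0.969,"dz":0,"twist":-0.03},{"claw":1,"dx":-0.233,"dy":-0.969,"dz":0,"twist":-0.03}]'>/dev/null; done; python3 -m jog '[{"claw":1,"dx":-0.233,"dy":-0.9,"dz":0,"twist":-0.03},{"claw":1,"dx":-0.233,"dy":-0.9,"dz":0,"twist":-0.03},{"claw":1,"dx":-0.2,"dy":-0.7,"dz":0,"twist":-0.03},{"claw":1,"dx":-0.1,"dy":-0.5,"dz":0,"twist":0},{"claw":1,"dx":0,"dy":-0.3,"dz":0,"twist":0}]'; python3 -m jog '[{"claw":1,"dx":0,"dy":0,"dz":0,"twist":0},{"claw":1,"dx":0,"dy":0,"dz":0,"twist":0},{"claw":1,"dx":0,"dy":0,"dz":0,"twist":0},{"claw":1,"dx":0,"dy":0,"dz":0,"twist":0}]'; python3 pose2.py "[.45,-.51,.13]" "[.56,-.29,.34]" "[.503,-.4,.248]"
```

```text
time: 16.47
ee_pos: [0.6139, 0.065, 0.3065]
orientation: [-3.141, -0.0, 1.597]
contact_force: [0.8, -0.4, -3.3]
grip_width: 0.0264
gripper_force: 62.4
time: 16.88
ee_pos: [0.6117, 0.0577, 0.3488]
orientation: [-3.141, -0.001, 1.599]
contact_force: [-0.3, -0.4, -3.6]
grip_width: 0.0261
gripper_force: 62.4
time: 18.97
ee_pos: [0.5023, -0.3977, 0.3478]
orientation: [-3.14, -0.001, 1.536]
contact_force: [-0.3, 0.7, -2.5]
grip_width: 0.0261
gripper_force: 62.4
time: 19.3
ee_pos: [0.5036, -0.3958, 0.3494]
orientation: [3.141, -0.0, 1.538]
contact_force: [1.2, -0.7, -2.9]
grip_width: 0.0266
gripper_force: 62.4
ee [ 0.5035 -0.396   0.3494]
origin [ 0.5031 -0.3949  0.2467] n 2807 2809 err 0.0016334125344254183 
x [0.0264 0.9996 0.0055] z [-0.0175 -0.005   0.9998] crown [ 0.5016 -0.3953  0.3296] TCP in ED [-0.0005 -0.0023  0.1028]
```

```bash
python3 -m jog '[{"claw":1,"dx":0,"dy":-0.24,"dz":-0.5,"twist":-0.06},{"claw":1,"dx":0,"dy":0,"dz":-0.8,"twist":0},{"claw":1,"dx":0,"dy":0,"dz":-0.9,"twist":0},{"claw":1,"dx":0,"dy":0,"dz":-0.9,"twist":0},{"claw":1,"dx":0,"dy":0,"dz":-0.9,"twist":0}]'; python3 -m jog '[{"claw":1,"dx":0,"dy":0,"dz":-0.9,"twist":0},{"claw":1,"dx":0,"dy":0,"dz":-0.9,"twist":0},{"claw":1,"dx":0,"dy":0,"dz":-0.9,"twist":0},{"claw":1,"dx":0,"dy":0,"dz":-0.9,"twist":0},{"claw":1,"dx":0,"dy":0,"dz":-0.9,"twist":0}]'; python3 -m jog '[{"claw":1,"dx":0,"dy":0,"dz":-0.7,"twist":0},{"claw":1,"dx":0,"dy":0,"dz":-0.4,"twist":0},{"claw":1,"dx":0,"dy":0,"dz":-0.2,"twist":0},{"claw":1,"dx":0,"dy":0,"dz":0,"twist":0},{"claw":1,"dx":0,"dy":0,"dz":0,"twist":0}]'
python3 - <<'E'
from h import *
i,P=cam("side"); save(cv2.resize(i[230:390,190:400],None,fx=3,fy=3),"side4.png")
E
python3 pose2.py "[.45,-.51,-.06]" "[.56,-.29,.14]" "[.503,-.4,.048]"
```

```text
time: 19.82
ee_pos: [0.5031, -0.4014, 0.2676]
orientation: [-3.141, -0.0, 1.532]
contact_force: [-0.7, 0.1, -2.2]
grip_width: 0.0266
gripper_force: 62.4
time: 20.23
ee_pos: [0.503, -0.4013, 0.1776]
orientation: [-3.141, -0.0, 1.532]
contact_force: [0.1, 0.0, -2.0]
grip_width: 0.0266
gripper_force: 62.4
time: 20.65
ee_pos: [0.5036, -0.4018, 0.154]
orientation: [3.141, 0.001, 1.532]
contact_force: [-0.0, -0.4, -1.5]
grip_width: 0.0262
gripper_force: 62.4
ee [ 0.5038 -0.402   0.1548]
origin [ 0.5038 -0.4012  0.0516] n 1954 2426 err 0.0017303181982095287 
x [0.024  0.9997 0.0022] z [-0.0137 -0.0019  0.9999] crown [ 0.5026 -0.4013  0.1346] TCP in ED [-0.0006 -0.0015  0.1032]
```

View pics/side4.png

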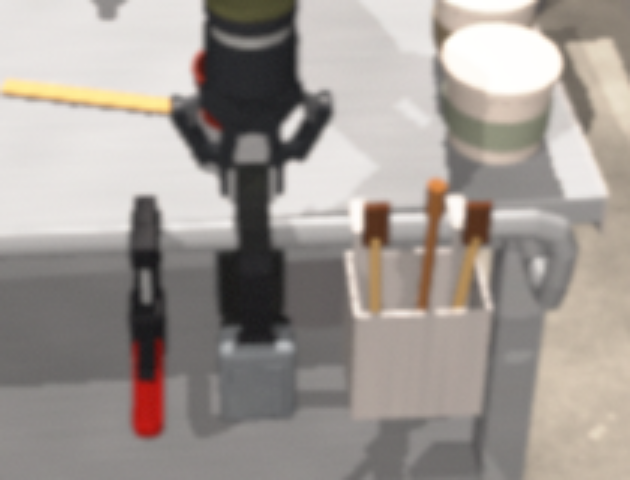

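The side view shows the defenders astride the rail between the clamp (147,310) and the caddy (420,330), with the crown about 29 mm above the rail. I'll lower to contact.

```bash
python3 -m jog '[{"claw":1,"dx":0,"dy":0.05,"dz":-0.4,"twist":0},{"claw":1,"dx":0,"dy":0,"dz":-0.4,"twist":0},{"claw":1,"dx":0,"dy":0,"dz":-0.3,"twist":0},{"claw":1,"dx":0,"dy":0,"dz":0,"twist":0},{"claw":1,"dx":0,"dy":0,"dz":0,"twist":0}]'; python3 -m jog '[{"claw":1,"dx":0,"dy":0,"dz":-0.1,"twist":0},{"claw":1,"dx":0,"dy":0,"dz":-0.1,"twist":0},{"claw":1,"dx":0,"dy":0,"dz":0,"twist":0}]';  python3 -m jog '[{"claw":1,"dx":0,"dy":0,"dz":-0.1,"twist":0},{"claw":1,"dx":0,"dy":0,"dz":0,"twist":0}]'
```

```text
time: 21.22
ee_pos: [0.5027, -0.3999, 0.1299]
orientation: [-3.14, -0.001, 1.532]
contact_force: [0.8, 0.7, -2.7]
grip_width: 0.0264
gripper_force: 62.4
time: 21.47
ee_pos: [0.5032, -0.4004, 0.127]
orientation: [-3.141, -0.0, 1.532]
contact_force: [-1.3, 1.0, -2.6]
grip_width: 0.0265
gripper_force: 62.4
time: 21.63
ee_pos: [0.5032, -0.4004, 0.125]
orientation: [-3.141, -0.0, 1.532]
contact_force: [0.1, -0.5, -2.8]
grip_width: 0.0264
gripper_force: 62.4
```

```bash
python3 -m jog '[{"claw":1,"dx":0,"dy":0,"dz":-0.05,"twist":0},{"claw":1,"dx":0,"dy":0,"dz":0,"twist":0}]'|grep -E "ee|cont"; python3 -m jog '[{"claw":1,"dx":0,"dy":0,"dz":-0.05,"twist":0},{"claw":1,"dx":0,"dy":0,"dz":0,"twist":0}]'|grep -E "ee|cont"; python3 -m jog '[{"claw":1,"dx":0,"dy":0,"dz":-0.05,"twist":0},{"claw":1,"dx":0,"dy":0,"dz":0,"twist":0}]'|grep -E "ee|cont"
```

```text
ee_pos: [0.5032, -0.4004, 0.1241]
contact_force: [0.6, 0.2, -3.4]
ee_pos: [0.5033, -0.4005, 0.1232]
contact_force: [-0.1, -1.1, -2.5]
ee_pos: [0.5034, -0.4006, 0.1231]
contact_force: [-1.2, 0.9, 2.7]
```

```bash
python3 -m jog '[{"claw":0.36,"dx":0,"dy":0,"dz":0,"twist":0},{"claw":0.33,"dx":0,"dy":0,"dz":0,"twist":0},{"claw":0.28,"dx":0,"dy":0,"dz":0,"twist":0},{"claw":0.2,"dx":0,"dy":0,"dz":0,"twist":0},{"claw":0,"dx":0,"dy":0,"dz":0,"twist":0}]'; python3 -m jog '[{"claw":-0.1,"dx":0,"dy":0,"dz":0,"twist":0},{"claw":-0.1,"dx":0,"dy":0,"dz":0,"twist":0},{"claw":-0.1,"dx":0,"dy":0,"dz":0.2,"twist":0},{"claw":-0.1,"dx":0,"dy":0,"dz":0.5,"twist":0},{"claw":-0.1,"dx":0,"dy":0,"dz":0.8,"twist":0}]'; python3 -m jog '[{"claw":-0.1,"dx":0,"dy":0,"dz":1,"twist":0},{"claw":-0.1,"dx":0,"dy":0,"dz":1,"twist":0},{"claw":-0.1,"dx":0,"dy":0,"dz":1,"twist":0},{"claw":-0.1,"dx":0,"dy":0,"dz":1,"twist":0},{"claw":-0.1,"dx":0,"dy":0,"dz":1,"twist":0}]'; python3 pose2.py "[.45,-.51,-.09]" "[.56,-.29,.14]" "[.503,-.4,.02]"
```

```text
time: 22.55
ee_pos: [0.5033, -0.4005, 0.1222]
orientation: [3.141, 0.0, 1.532]
contact_force: [0.5, -0.5, -0.2]
grip_width: 0.0426
gripper_force: 0.0
time: 22.97
ee_pos: [0.5024, -0.3997, 0.1512]
orientation: [-3.139, -0.002, 1.532]
contact_force: [-0.3, -0.2, -0.2]
grip_width: 0.0468
gripper_force: 0.0
time: 23.38
ee_pos: [0.5033, -0.4005, 0.2545]
orientation: [3.141, 0.001, 1.532]
contact_force: [-0.5, -0.1, 0.7]
grip_width: 0.0469
gripper_force: 0.0
ee [ 0.5049 -0.4019  0.2584]
origin [ 0.5023 -0.3993  0.0206] n 2665 3100 err 0.0018763809317030964 
x [0.0347 0.9994 0.0097] z [-0.0088 -0.0094  0.9999] crown [ 0.5015 -0.4001  0.1036] TCP in ED [-0.0002 -0.0047  0.2377]
```

Hanging level on the rail. I'll let it settle for a couple of seconds and check for stillness and that nothing else moved.

```bash
for i in 1 2 3 4 5; do python3 -m jog '[{"claw":-0.1,"dx":0,"dy":0,"dz":0.1,"twist":0},{"claw":-0.1,"dx":0,"dy":0,"dz":0,"twist":0},{"claw":-0.1,"dx":0,"dy":0,"dz":0,"twist":0},{"claw":-0.1,"dx":0,"dy":0,"dz":0,"twist":0},{"claw":-0.1,"dx":0,"dy":0,"dz":0,"twist":0}]'>/dev/null; done; python3 pose2.py "[.45,-.51,-.09]" "[.56,-.29,.14]" "[.503,-.4,.02]"
python3 - <<'E'
from h import *
i,P=cam("side"); save(i,"side5.png"); S0=np.load("side0.npy")
d=np.abs(P-S0).max(-1); d[~np.isfinite(d)]=0
for n,(u0,u1,v0,v1) in dict(teacup=(250,285,245,275),jar=(240,275,168,212),bottle=(218,238,190,225),stick=(188,254,255,270),brush=(188,225,198,218),glass=(303,330,174,200)).items(): print(n,np.median(d[v0:v1,u0:u1]),(d[v0:v1,u0:u1]>.02).mean())
E
```

```text
ee [ 0.5032 -0.4004  0.2622]
origin [ 0.5022 -0.3991  0.0206] n 2672 3105 err 0.001889918479326849 
x [0.0393 0.9992 0.01  ] z [-0.0098 -0.0097  0.9999] crown [ 0.5014 -0.3999  0.1036] TCP in ED [ 0.0011 -0.0033  0.2415]
teacup 0.003191678691824462 0.13142857142857142
jar 0.6801565468709402 0.6441558441558441
bottle 0.003819885357013053 0.0
stick 0.002767037355352997 0.0
brush 0.003923523919030614 0.0
glass 0.004134838921665329 0.0014245014245014246
```

View pics/side5.png

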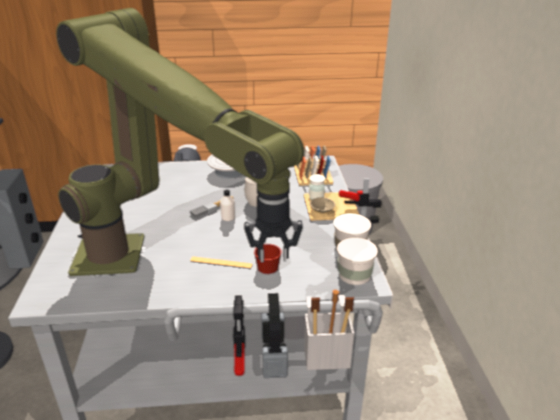

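The picture shows the defenders hanging on the rail at (273,340), between the clamp (239,335) and the caddy (330,335). The gripper is clear above. The bottle, stick, brush and glass jar haven't moved, and the teacup and porcelain jar differences come from the arm blocking the view.

```bash
python3 -c "
from plant import manip
print(manip.finish_job())"
```

```text
the job is handed in; nothing more can be done
None
```

The ear defenders were stood upright on the cart top and released. They now hang still astride the rail between the clamp and the caddy, and the job was handed in at about 26 s of the 69 s allowed. I saw nothing else move, though the arm hid most of the porcelain jar and part of the teacup in my last check.

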